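Bolt the fire chest's cover

TASK

Lock the cover of the steel fire chest with its barrel bolt: lift the handle out of its notch, slide the bolt along through the keeper, and let the handle down into the second notch so that it lies fully down there. Go gently, never forcing the handle hard against the metal of the rail or catch plate, let go of it at the end, and leave everything else where it is.

Things in the scene. Friction and masses are not known exactly. Their poses are not given: they have to be found in the camera images.
- chest: Fire chest: fixed grey steel box 260 (x) x 380 (y) x 130 mm high on the bench. Origin: centre of its underside; x to its back (its front faces -x, the robot), y along its front to the left, z up. A barrel bolt lies along the top's front edge: round 12 mm steel bolt, axis parallel to y at x = -102, z = 150 mm (20 mm above the top, 28 mm behind the front edge).
- first_notch (a point): Point on the bolt's axis at the first notch (x -102, y -50, z 150 mm in the chest frame; same axes). A 4 mm steel rail stands 16 to 20 mm before the axis (towards -x), its top edge 8 mm above the axis, and runs 46 mm to +y of the notch. The notch in it is 12 mm wide, open at the top: a lowered handle has 2 mm play each side.
- keeper (a point): Hoop on the cover plate, 112 mm to +y of the first notch on the bolt's axis; the bolt enters it by itself. Before it a catch plate, 4 mm thick, 22 to 26 mm before the axis, top edge 12 mm above the axis, takes over from the rail. The second notch, like the first, is in it. The plate is set differently on each chest: its notch lies 54 to 86 mm to +y of the first, not reported: feel for it or look.
- grip: The bolt's handle: 8 mm round arm sticking out squarely from the bolt, with a knob: a steel roller 18 mm in diameter, 20 mm long, its axis parallel to the bolt. Origin: knob's centre, 50 mm from the bolt's axis. At the start it lies level to the chest's -x, 22 mm out over the front edge, free air below. Pinch its flat ends (facing +y and -y) from above; it can turn between the pads.
- bolt (a joint): Slide of the bolt along the chest's +y, m: 0 in the first notch (withdrawn), grows as the bolt goes into the keeper, stop at 0.098. Stiff: needs about 3 N, and stays where it is left.
- handle (a joint): Swing of the handle about the bolt's axis, rad: 0 level (down in a notch, held by a stop), grows as the knob is lifted up and back, to 1.4. Its weight (about 75 g) drops it in half a second, eased by grease, unless a finger rubbing on the knob holds it up. Resting on the top edge of the rail or catch plate it stands at about 0.6 to 0.7; at 0.85 or more it clears both.
- bangle_pair: Bystander: pink lac bangles, ring 72 mm across and 16 mm high, on the chest's deck behind the bolt. Origin: centre of its underside.
- mandrel: Bystander: dark wooden cone 60 mm high, 56 mm across at its foot, standing on the deck behind the bolt. Origin: centre of its underside.
- lac_block: Bystander: mauve lac block 50 x 35 x 25 mm, on the cover plate. Origin: centre of its underside.
- brass_bowl: Bystander: brass bowl 120 mm across, 50 mm high, on the bench. Origin: centre of its underside.
- scraper: Bystander: scraper lying on the bench in front of the chest. Origin: centre of its underside.
- resin_jar: Bystander: amber jar 60 mm across, 80 mm high, on the bench. Origin: centre of its underside.
- smoothing_block: Bystander: pale wooden block 120 x 45 x 30 mm, on the bench in front of the chest. Origin: centre of its underside.

How it is judged:
By the outcome, as a careful person would: the job done as asked, in the order asked, and still so for the second after the job is handed in, with the robot touching nothing.
It also fails if it takes over 72 s, if anything falls off the work surface, if the arm or the gripper's body presses on something with over 40 N, if the wrist force passes 120 N, or if a joint passes its speed limit or range.

ROBOT

A 7-joint arm with a two-finger parallel gripper is mounted at the origin on the work surface. World frame = base frame: x ahead of the robot, y to its left, z up, the work surface at z = 0. Lengths are in m, angles in rad, forces in N, time in s.
With the tool pointing down it reaches from about 0.4 to 0.925 m from the base axis. Payload 4.1 kg.
Tool frame: the origin (TCP) lies at the very end of the fingers, on their centre line; the grasp point (between the pads) lies 19 mm behind it; z points along the fingers, y is the line along which they close (so a half turn about z gives the same grasp; the last joint's range is limited). The gripper opens to 85 mm and grips with 20 to 120 N. Pads are 22 mm wide; open, the fingers measure 114 mm over their backs; the gripper's body (76 mm by 85 mm) begins 54 mm behind the grasp point. The pads swing forward as they close: fully open they stand 13 mm farther back than shut.
Start: joints at [-1.207, 0.398, 0.045, 1.537, -0.019, 1.207, -0.051], TCP at [0.29, 0.582, 0.231] pointing down, gripper open.
Joint ranges: [-2.82, 2.82], [-0.49, 2.23], [-1.37, 1.46], [0, 2.46], [-1.36, 4.5], [0.23, 2], [-2.94, 2.94]. Speed limits (rad/s): [2.57, 2.57, 3.14, 3.14, 3.14, 3.14, 3.14].

INTERFACE

Orientations are given as a rotation vector (axis times angle).
In Python, from workcell import * gives the robot as it stands. The module is installed in compiled form; this text tells all that it offers.
- The arm moves only by the tool move_arm, never from a script. Its argument "steps" is a list of rows, each an object with "linear": the shift along the tool's x, y, z in mm, a list of three; "spin": the turn about the tool's z in degrees. A call has 1 to 5 rows; each row is the pose to reach, as a shift and turn from the pose commanded when the call began, along the tool's axes at that moment; what a row does not reach only later rows make up. A row lasts 1/10 s, in which the tool goes at most 50 mm and 8.59 degrees, less where a joint would pass 70% of its speed; a pose out of reach is approached as far as the arm can. A call with a gripper value outside its range is refused whole. "grip" is the finger opening in mm, from 0 to 85.4, set as the call begins (left out, the last holds). The fingers move at their own pace and stop on an object; "grip_force" is the grip in N (left out, the last holds). Time passes only in rows, so rows that repeat a pose let the fingers close. It gives the time, the measured TCP pose, the force, the opening and the grip force at its end, in the units of the state.
- get_obs(): the state, without advancing time (a new reading comes with each control period).
- capture(name): name is "side" or "top"; returns the picture (384x512x3 uint8, blue, green, red); there is no depth.
- get_calibration(name): a dict with "intrinsics" (3x3 intrinsics, pixels), "T" (4x4, takes a point from camera to world coordinates). Camera axes: x right, y down, z forward; pixel columns grow to the right and rows downward; lengths in m; the calibration is good to about 2 mm. A picture is of the moment at which its call begins. get_calibration takes no time and is no camera call.
- finish_job(): hands the job in; it is judged then, once.
The state is a dict: "clock": time; "q": joint angles; "qd": joint speeds; "joint_efforts": joint torques, N m; "tool_pos": TCP position; "eef_rot": TCP orientation; "ft_force": force on the tool from outside, world axes, zero at the start; "ft_torque": the same for the moment, N m; "grip_width": opening from 0.0 (shut) to 1.0 (fully open); "grasp_force": force on a finger pad.
Only numpy, scipy, OpenCV 4.12 (cv2) and the standard library are available. Lean on these libraries where they do the work, as an engineer would, in place of code of your own. Each camera call takes 0.05 s, during which the arm holds its last target. There are 200 camera calls.

## Working session

There is one attempt and no reset: what is moved stays moved. The work goes in short steps, Python scripts to look and compute and a tool call to move; the robot and the scene stay as the last step left them, time stands still between calls to the robot, and variables do not carry over. Pictures are saved under pics/ and viewed, at most 10 in all, crops included, and the job is handed in when it is done.

Besides the shell and the picture viewer there is one more tool, called after "Call:" as a command line: name --argument value ..., lists and objects as JSON in quotes. move_arm: Moves the arm, as the interface text tells. Its arguments: {"type":"object","properties":{"steps":{"type":"array"},"grip":{"type":"number"},"grip_force":{"type":"number"}},"required":["steps"]}

```bash
mkdir -p pics
python3 - <<'E'
from workcell import *
import cv2
o=get_obs()
for k in ("clock","tool_pos","eef_rot","ft_force","grip_width"): print(k,o[k])
for n in("side","top"):
    cv2.imwrite(f"pics/{n}0.png",capture(n)); c=get_calibration(n); print(n,c["intrinsics"],c["T"])
E
```

```text
clock 0.0
tool_pos [0.28987619 0.58107776 0.23025458]
eef_rot [-7.20238915e-01 -3.05758641e+00  3.00573702e-03]
ft_force [-0.6356436   0.46215709 -0.2361443 ]
grip_width 1.0005951813541165
side [[433.40660655   0.         260.49796664]
 [  0.         433.40660655 187.362405  ]
 [  0.           0.           1.        ]] [[ 7.52350945e-01 -4.01530712e-01  5.22246248e-01 -1.29207125e-01]
 [-6.58761953e-01 -4.57535983e-01  5.97238238e-01 -7.90718935e-01]
 [-8.63044479e-04 -7.93368711e-01 -6.08740785e-01  8.88738470e-01]
 [ 0.00000000e+00  0.00000000e+00  0.00000000e+00  1.00000000e+00]]
top [[457.76922849   0.         262.51458972]
 [  0.         457.76922849 195.33312058]
 [  0.           0.           1.        ]] [[ 0.03006745 -0.99688314  0.07293808  0.44823246]
 [-0.99952839 -0.02953108  0.00842134 -0.01185892]
 [-0.00624115 -0.07315689 -0.99730092  1.58938982]
 [ 0.          0.          0.          1.        ]]
```

View pics/top0.png

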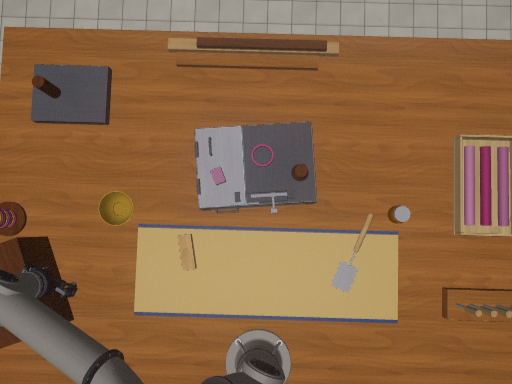

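View pics/side0.png

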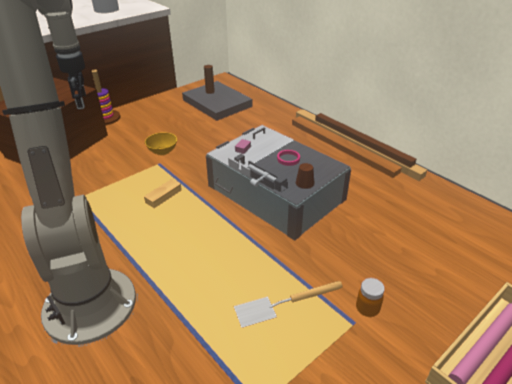

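The top view shows the chest with corners near (195,128), (312,122), (316,203) and (200,209), and the knob near (274,210). The side view shows the bolt around (260,170). I'll enlarge both.

Run:
```python
import cv2, numpy as np
a=cv2.imread("pics/top0.png")[115:220,188:324]; b=cv2.imread("pics/side0.png")[130:230,200:333]
a=cv2.resize(a,None,fx=5.8,fy=5.6*5.8/5.6,interpolation=cv2.INTER_CUBIC)[:600]
b=cv2.resize(b,None,fx=6,fy=6,interpolation=cv2.INTER_CUBIC)
cv2.imwrite("pics/topc.png",a[:600,:800]);cv2.imwrite("pics/sidec.png",b[:600,:800])
```

```text
(no output)
```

View pics/topc.png

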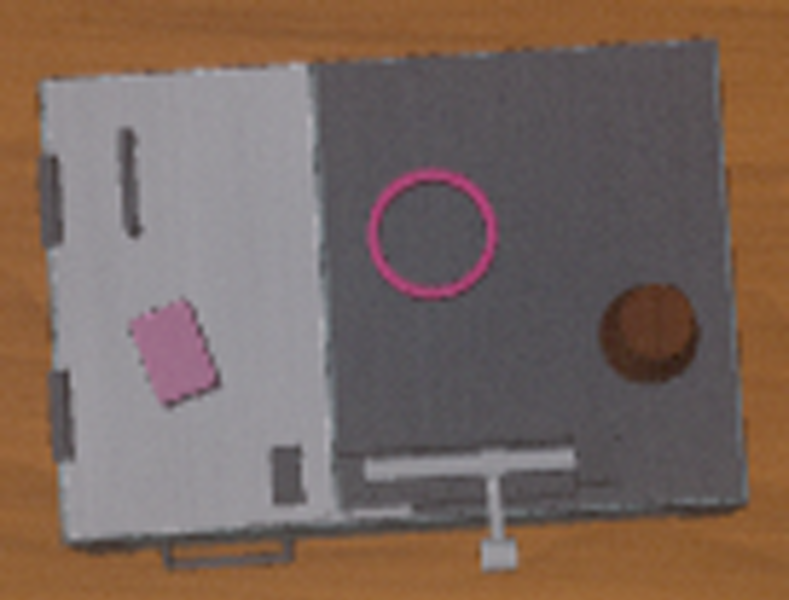

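View pics/sidec.png

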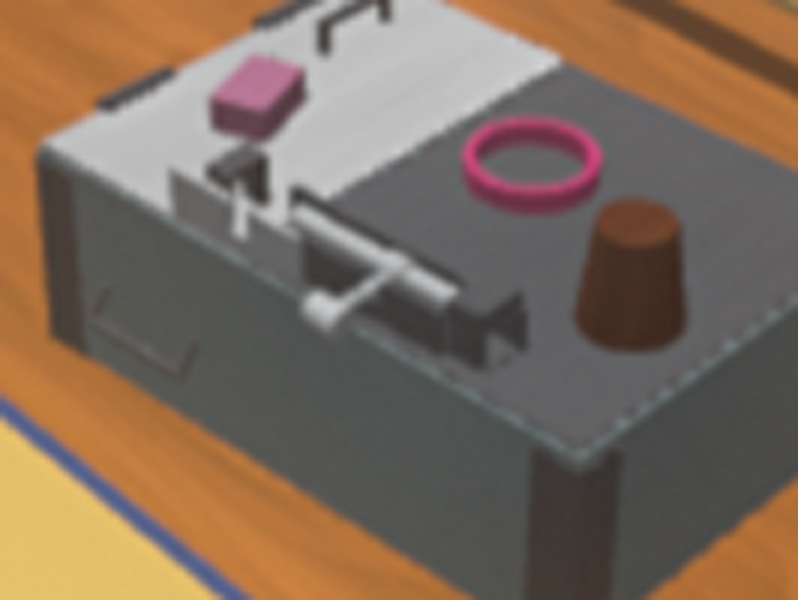

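The top crop shows the chest's top corners at (42,80), (716,40), (748,505) and (66,543), with the knob at (499,553). In the side crop, the catch plate's notch is the bright slot at about (239,205), and the knob is at (322,308).

```bash
cat > h.py <<'E'
from workcell import *
import numpy as np, cv2
from scipy.optimize import least_squares
from scipy.spatial.transform import Rotation as R
def proj(n,P):
    c=get_calibration(n); T=np.linalg.inv(c["T"]); p=(T[:3,:3]@np.atleast_2d(P).T+T[:3,3:]).T@c["intrinsics"].T
    return p[:,:2]/p[:,2:]
def ray(n,u,v):
    c=get_calibration(n); d=c["T"][:3,:3]@np.linalg.solve(c["intrinsics"],[u,v,1]); return c["T"][:3,3],d
E
cat > fit.py <<'E'
from h import *
tp=lambda a:np.array(a)/5.8+[188,115]-.4
sd=lambda a:np.array(a)/6+[200,130]-.4
M=lambda s:(np.array([[np.cos(s[2]),-np.sin(s[2]),0],[np.sin(s[2]),np.cos(s[2]),0],[0,0,1]]),np.array([s[0],s[1],0]))
def w(s,P):
    r,t=M(s); return (r@np.atleast_2d(P).T).T+t
Ct=np.array([[.13,.19,.13],[.13,-.19,.13],[-.13,-.19,.13],[-.13,.19,.13],[-.152,-.05,.15]])
Pt=tp([[42,80],[716,40],[748,505],[66,543],[499,554]])
Cs=np.array([[-.13,.19,.13],[-.13,-.19,.13],[-.152,-.05,.15]]); Ps=sd([[42,150],[580,462],[322,308]])
f=lambda s:np.r_[(proj("top",w(s,Ct))-Pt).ravel(),(proj("side",w(s,Cs))-Ps).ravel()]
s=least_squares(f,[.65,0,.05]).x; print(s,f(s).reshape(-1,2).round(2).tolist())
r,t=M(s); np.save("s.npy",s)
def plane(n,px,x):
    o,d=ray(n,*px); o=r.T@(o-t); d=r.T@d; return o+d*(x-o[0])/d[0]
for p in ([235,182],[249,190],[236,232],[246,240],[172,170],[302,235],[302,288]): print(p,(plane("side",sd(p),-.128)*1e3).round(1))
print("knob side",(plane("side",sd([322,308]),-.152)*1e3).round(1))
print("knob",w(s,[-.152,-.05,.15])); print("n1",w(s,[-.102,-.05,.15]))
o=get_obs(); Rt=R.from_rotvec(o["eef_rot"]).as_matrix(); print(Rt.round(3)); print("yaw tool y",np.degrees(np.arctan2(Rt[1,1],Rt[0,1])),"chest y",np.degrees(s[2])+90)
print("shift in tool mm",(Rt.T@(w(s,[-.152,-.05,.15])[0]-o["tool_pos"])*1e3).round(1))
E
python3 fit.py
```

```text
[0.65336482 0.02660037 0.08610068] [[-0.39, -0.34], [0.73, -0.1], [0.42, -0.11], [-0.85, 0.04], [0.06, 0.55], [-1.04, -1.3], [0.2, -0.52], [0.8, 1.42]]
[235, 182] [-128.    36.6  174.8]
[249, 190] [-128.    26.7  174.6]
[236, 232] [-128.    37.2  144.5]
[246, 240] [-128.    30.1  143.1]
[172, 170] [-128.    83.1  160.4]
[302, 235] [-128.    -9.8  165.5]
[302, 288] [-128.    -9.1  133.3]
knob side [-152.   -46.9  153.4]
knob [[ 0.5062276  -0.03628555  0.15      ]]
n1 [[ 0.55604239 -0.03198583  0.15      ]]
[[-0.895  0.446 -0.001]
 [ 0.446  0.895 -0.002]
 [-0.    -0.002 -1.   ]]
yaw tool y 63.49010220081098 chest y 94.93320551052791
shift in tool mm [-469.2 -455.8   81.2]
```

Call:
move_arm --steps '[{"linear":[-33,-32,0],"spin":0},{"linear":[-66,-64,0],"spin":0},{"linear":[-99,-96,0],"spin":0},{"linear":[-132,-128,0],"spin":0},{"linear":[-165,-160,0],"spin":0}]' --grip 60 --grip_force 20

```text
clock: 0.6
tool_pos: [0.3666, 0.3628, 0.231]
eef_rot: [-0.72, -3.058, 0.001]
ft_force: [0.3, 0.3, 0.1]
grip_width: 0.704
grasp_force: 0.0
```

Call:
move_arm --steps '[{"linear":[-33,-32,0],"spin":0},{"linear":[-66,-64,0],"spin":0},{"linear":[-99,-96,0],"spin":0},{"linear":[-132,-128,0],"spin":0},{"linear":[-165,-160,0],"spin":0}]'

```text
clock: 1.1
tool_pos: [0.4426, 0.1461, 0.2312]
eef_rot: [-0.72, -3.058, -0.0]
ft_force: [1.4, -0.1, -0.4]
grip_width: 0.708
grasp_force: 0.0
```

Call:
move_arm --steps '[{"linear":[-33,-32,0],"spin":-8},{"linear":[-66,-64,0],"spin":-16},{"linear":[-99,-96,0],"spin":-24},{"linear":[-125,-122,0],"spin":-31.4},{"linear":[-139,-136,0],"spin":-31.4}]'

```text
clock: 1.6
tool_pos: [0.5064, -0.0388, 0.2312]
eef_rot: [0.135, -3.139, 0.001]
ft_force: [0.1, 0.4, 0.2]
grip_width: 0.7
grasp_force: 0.0
```

```bash
tail -4 fit.py > /dev/null; python3 fit.py | tail -5
python3 - <<'E'
from h import *
cv2.imwrite("pics/t2.png",cv2.resize(capture("top")[150:250,200:333],None,fx=6,fy=6,interpolation=2))
E
```

```text
[[-0.996 -0.086  0.   ]
 [-0.086  0.996 -0.001]
 [ 0.    -0.001 -1.   ]]
yaw tool y 94.92855901685796 chest y 94.93320551052791
shift in tool mm [-0.   2.6 81.2]
```

View pics/t2.png

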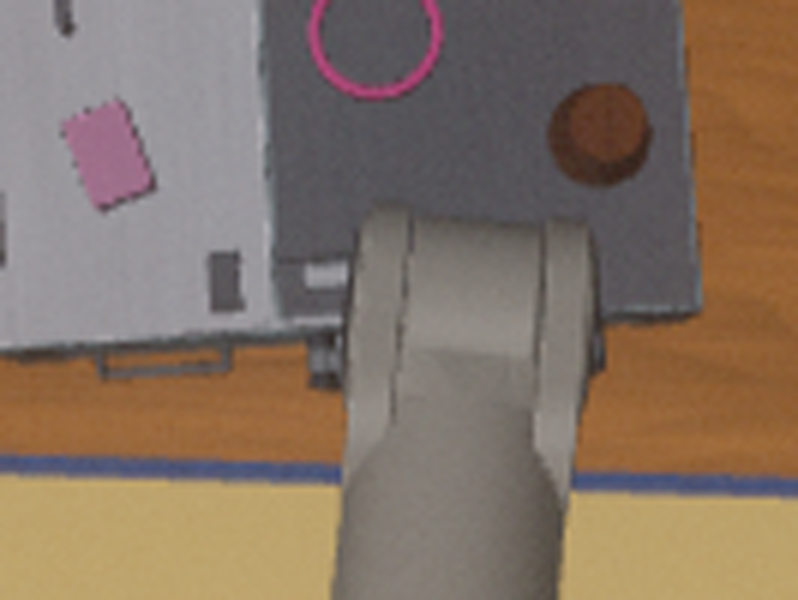

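The top view shows the arm hiding the knob, so I'll descend and check from the side.

Call:
move_arm --steps '[{"linear":[0,2.5,25],"spin":0},{"linear":[0,2.5,50],"spin":0},{"linear":[0,2.5,72],"spin":0},{"linear":[0,2.5,88],"spin":0},{"linear":[0,2.5,96],"spin":0}]' --grip 40

```text
clock: 2.15
tool_pos: [0.5047, -0.0329, 0.1335]
eef_rot: [0.134, -3.135, -0.0]
ft_force: [-0.5, 0.2, 0.8]
grip_width: 0.467
grasp_force: 0.0
```

Run:
```python
from h import *
im=capture("side")
cv2.imwrite("pics/s2.png",cv2.resize(im[125:200,215:290],None,fx=8,fy=8,interpolation=2))
o=get_obs();Rt=R.from_rotvec(o["eef_rot"]).as_matrix();print(o["tool_pos"],o["ft_force"])
print(((proj("side",np.array([o["tool_pos"]+Rt@np.array(v) for v in ([0,0,0],[0,.02,0],[0,-.02,0],[0,0,-.016])]))-[215,125])*8).round())
```

```text
[ 0.50445576 -0.03296047  0.13312   ] [ 0.53073743  0.28400774 -0.4466539 ]
[[303. 494.]
 [264. 471.]
 [343. 518.]
 [303. 459.]]
```

View pics/s2.png

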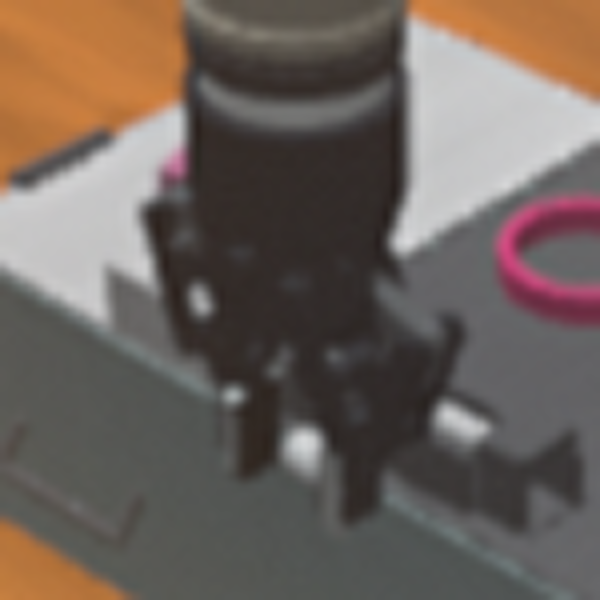

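The side view shows the knob at (305,447), centred between the fingers, whose tips are at about (250,470) and (350,520). I'll close in stages.

Call:
move_arm --steps '[{"linear":[0,0,0],"spin":0},{"linear":[0,0,0],"spin":0},{"linear":[0,0,0],"spin":0}]' --grip 23

```text
clock: 2.5
tool_pos: [0.5064, -0.0339, 0.136]
eef_rot: [-0.133, 3.138, -0.001]
ft_force: [-0.3, -2.3, -0.7]
grip_width: 0.268
grasp_force: 1.0
```

Call:
move_arm --steps '[{"linear":[0,0,0],"spin":0},{"linear":[0,0,0],"spin":0},{"linear":[0,0,0],"spin":0}]' --grip 18

```text
clock: 2.8
tool_pos: [0.5064, -0.0343, 0.1359]
eef_rot: [-0.133, 3.138, -0.002]
ft_force: [-1.9, -5.4, 3.6]
grip_width: 0.227
grasp_force: 23.0
```

Call:
move_arm --steps '[{"linear":[0,-0.5,0],"spin":0},{"linear":[0,-1,0],"spin":0},{"linear":[0,-1,0],"spin":0}]'

```text
clock: 3.1
tool_pos: [0.5064, -0.0344, 0.1359]
eef_rot: [-0.134, 3.138, 0.0]
ft_force: [-2.4, -3.9, 5.9]
grip_width: 0.231
grasp_force: 23.3
```

Call:
move_arm --steps '[{"linear":[0,-1,0],"spin":0},{"linear":[0,-2,0],"spin":0},{"linear":[0,-2,0],"spin":0}]'

```text
clock: 3.4
tool_pos: [0.5064, -0.0345, 0.1359]
eef_rot: [0.136, -3.139, -0.004]
ft_force: [-3.6, 0.5, 5.7]
grip_width: 0.231
grasp_force: 23.4
```

Call:
move_arm --steps '[{"linear":[-0.3,0,-5],"spin":0},{"linear":[-1,0,-9.9],"spin":0},{"linear":[-2.2,0,-14.8],"spin":0},{"linear":[-3.9,0,-19.5],"spin":0},{"linear":[-3.9,0,-19.5],"spin":0}]'

```text
clock: 3.9
tool_pos: [0.5102, -0.0347, 0.1551]
eef_rot: [0.135, -3.138, -0.002]
ft_force: [-0.5, 2.8, -2.7]
grip_width: 0.228
grasp_force: 21.2
```

Call:
move_arm --steps '[{"linear":[-2.2,0,-4.5],"spin":0},{"linear":[-4.8,0,-8.7],"spin":0},{"linear":[-9.2,0,-14.2],"spin":0},{"linear":[-14,0,-18.9],"spin":0},{"linear":[-19.1,0,-22.6],"spin":0}]'

```text
clock: 4.4
tool_pos: [0.5286, -0.0344, 0.1778]
eef_rot: [0.133, -3.136, -0.001]
ft_force: [-4.5, 2.4, -1.5]
grip_width: 0.231
grasp_force: 20.2
```

Call:
move_arm --steps '[{"linear":[0,0,0],"spin":0},{"linear":[0,3,0],"spin":0},{"linear":[0,6,0],"spin":0}]'

```text
clock: 4.7
tool_pos: [0.5293, -0.0311, 0.1783]
eef_rot: [-0.131, 3.137, -0.005]
ft_force: [-3.2, -3.3, 2.2]
grip_width: 0.23
grasp_force: 20.7
```

Call:
move_arm --steps '[{"linear":[0,6,0],"spin":0},{"linear":[0,12,0],"spin":0},{"linear":[0,18,0],"spin":0},{"linear":[0,24,0],"spin":0},{"linear":[0,30,0],"spin":0}]'

```text
clock: 5.2
tool_pos: [0.5265, -0.0008, 0.1782]
eef_rot: [-0.131, 3.138, -0.004]
ft_force: [-3.4, -3.7, 2.4]
grip_width: 0.229
grasp_force: 20.7
```

Call:
move_arm --steps '[{"linear":[0,6,0],"spin":0},{"linear":[0,12,0],"spin":0},{"linear":[0,18,0],"spin":0},{"linear":[0,24,0],"spin":0},{"linear":[0,30,0],"spin":0}]'

```text
clock: 5.7
tool_pos: [0.5238, 0.0292, 0.1782]
eef_rot: [-0.131, 3.138, -0.004]
ft_force: [-5.5, -3.8, 3.1]
grip_width: 0.228
grasp_force: 20.8
```

Run:
```python
from h import *
im=capture("side")
cv2.imwrite("pics/s3.png",cv2.resize(im[125:200,200:275],None,fx=8,fy=8,interpolation=2))
s=np.load("s.npy");o=get_obs();c,n=np.cos(s[2]),np.sin(s[2]);p=np.array(o["tool_pos"]);print(o["ft_force"],p)
r=np.array([[c,-n],[n,c]]);print("chest xy mm",(r.T@(p[:2]-s[:2])*1e3).round(1), "start",(r.T@(np.array([.5064,-.0345])-s[:2])*1e3).round(1))
```

```text
[-4.62754017 -2.58498401  4.20792141] [0.52364876 0.03073077 0.17820037]
chest xy mm [-128.9   15.3] start [-151.7  -48.2]
```

View pics/s3.png

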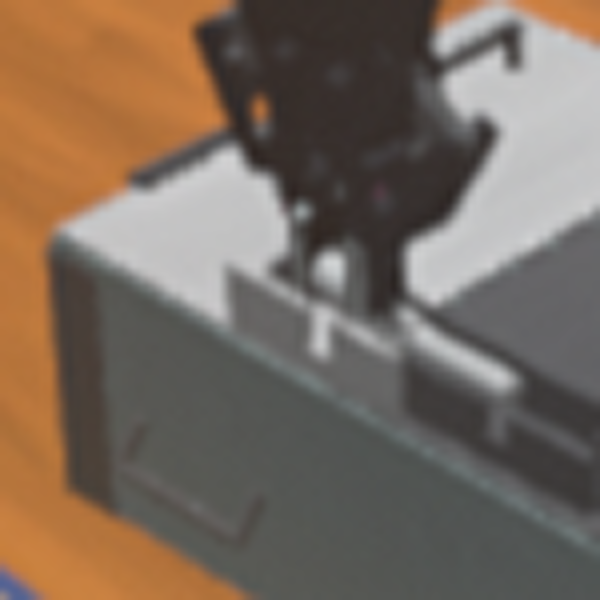

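The side view shows the second notch at about (320,333) in the plate and the first at about (498,420) in the rail. I'll take the difference between them.

Run:
```python
from h import *
im=cv2.imread("pics/s3.png")
for y in (325,335,345): print(y,im[y,296:348:4].mean(1).round().astype(int))
for y in (418,426,434): print(y,im[y,476:524:4].mean(1).round().astype(int))
s=np.load("s.npy");c,n=np.cos(s[2]),np.sin(s[2]);r=np.array([[c,-n,0],[n,c,0],[0,0,1]]);t=np.r_[s[:2],0]
def pl(px,x):
    o,d=ray("side",*(np.array(px)/8+[200,125]-.45)); o=r.T@(o-t); d=r.T@d; return ((o+d*(x-o[0])/d[0])*1e3).round(1)
for px,x in (((320,330),-.126),((316,330),-.126),((324,330),-.126),((498,425),-.12),((494,425),-.12),((502,425),-.12)): print(px,pl(px,x))
```

```text
325 [ 97  97  99 116 145 175 190 188 168 148 143 146 149]
335 [ 96  97 102 120 151 179 195 187 156 122 106 106 115]
345 [ 96 101 110 131 161 186 198 188 160 126 106  96  95]
418 [60 60 65 77 89 97 98 93 87 87 88 89]
426 [58 61 68 79 90 97 96 87 76 72 71 73]
434 [60 64 71 79 87 94 93 85 73 65 61 61]
(320, 330) [-126.    36.3  152.9]
(316, 330) [-126.    38.5  151.9]
(324, 330) [-126.    34.1  154. ]
(498, 425) [-120.   -49.8  149.5]
(494, 425) [-120.   -47.8  148.5]
(502, 425) [-120.   -51.8  150.5]
```

Call:
move_arm --steps '[{"linear":[0,6,0],"spin":0},{"linear":[0,12,0],"spin":0},{"linear":[0,17,0],"spin":0},{"linear":[0,21,0],"spin":0},{"linear":[0,21,0],"spin":0}]'

```text
clock: 6.25
tool_pos: [0.5218, 0.0513, 0.1782]
eef_rot: [0.133, -3.139, 0.002]
ft_force: [-6.6, -1.3, 4.2]
grip_width: 0.229
grasp_force: 20.9
```

```bash
cat > st.py <<'E'
from h import *
s=np.load("s.npy");o=get_obs();c,n=np.cos(s[2]),np.sin(s[2]);p=np.array(o["tool_pos"]);r=np.array([[c,-n],[n,c]])
a=r.T@(p[:2]-s[:2])*1e3; print("x",a[0].round(1),"slide",(a[1]+48.2).round(1),"knob z",(p[2]*1e3+14.3).round(1),"F chest",(r.T@np.array(o["ft_force"][:2])).round(1),o["ft_force"][2].round(1),"t",o["clock"])
E
python3 st.py
```

```text
x -128.9 slide 84.1 knob z 192.5 F chest [-6.7 -0.7] 4.2 t 6.25
```

Call:
move_arm --steps '[{"linear":[6,0,4.5],"spin":0},{"linear":[9.6,0,8],"spin":0},{"linear":[12.8,0,11.8],"spin":0},{"linear":[14.3,0,13.8],"spin":0},{"linear":[14.3,0,13.8],"spin":0}]'

```text
clock: 6.75
tool_pos: [0.5101, 0.0503, 0.1648]
eef_rot: [-0.132, 3.133, -0.001]
ft_force: [1.9, -2.5, 2.2]
grip_width: 0.229
grasp_force: 21.5
```

```bash
python3 st.py
```

```text
x -140.6 slide 84.2 knob z 179.1 F chest [ 1.6 -2.7] 2.2 t 6.75
```

Call:
move_arm --steps '[{"linear":[1,0,1.5],"spin":0},{"linear":[2,0,3],"spin":0},{"linear":[2.6,0,4.3],"spin":0}]'

```text
clock: 7.05
tool_pos: [0.5063, 0.0508, 0.1596]
eef_rot: [-0.133, 3.136, -0.0]
ft_force: [3.9, -3.3, 0.3]
grip_width: 0.227
grasp_force: 21.4
```

```bash
python3 st.py
```

```text
x -144.5 slide 84.9 knob z 173.9 F chest [ 3.6 -3.6] 0.3 t 7.05
```

Call:
move_arm --steps '[{"linear":[1.8,-0.5,5],"spin":0},{"linear":[3.4,-0.5,9.5],"spin":0},{"linear":[4.5,-0.5,14],"spin":0},{"linear":[5.1,-0.5,17],"spin":0}]'

```text
clock: 7.45
tool_pos: [0.4994, 0.0502, 0.1417]
eef_rot: [0.134, -3.138, -0.0]
ft_force: [1.4, -1.7, 3.2]
grip_width: 0.232
grasp_force: 22.2
```

```bash
python3 st.py
```

```text
x -151.4 slide 84.9 knob z 156.0 F chest [ 1.2 -1.8] 3.2 t 7.45
```

Call:
move_arm --steps '[{"linear":[0.2,0,2],"spin":0},{"linear":[0.5,0,4],"spin":0},{"linear":[0.5,0,6],"spin":0},{"linear":[0.5,0,6],"spin":0}]'

```text
clock: 7.85
tool_pos: [0.4988, 0.0501, 0.1368]
eef_rot: [0.134, -3.137, -0.001]
ft_force: [-2.4, -1.7, 9.4]
grip_width: 0.227
grasp_force: 23.1
```

```bash
python3 st.py
```

```text
x -152.0 slide 84.9 knob z 151.1 F chest [-2.5 -1.5] 9.4 t 7.85
```

The handle is at its stop, so I'll relax the push, open and withdraw.

Call:
move_arm --steps '[{"linear":[0,-0.3,-1],"spin":0},{"linear":[0,-0.3,-1],"spin":0}]'

```text
clock: 8.05
tool_pos: [0.4988, 0.0501, 0.1369]
eef_rot: [0.134, -3.137, -0.001]
ft_force: [-0.6, -1.4, 3.4]
grip_width: 0.229
grasp_force: 22.4
```

Call:
move_arm --steps '[{"linear":[0,0,0],"spin":0},{"linear":[0,0,0],"spin":0},{"linear":[0,0,0],"spin":0},{"linear":[0,0,0],"spin":0},{"linear":[0,0,0],"spin":0}]' --grip 42

```text
clock: 8.55
tool_pos: [0.4993, 0.0498, 0.1372]
eef_rot: [0.134, -3.138, -0.0]
ft_force: [0.6, -0.7, -0.0]
grip_width: 0.489
grasp_force: 0.0
```

Call:
move_arm --steps '[{"linear":[0,0,-10],"spin":0},{"linear":[0,0,-30],"spin":0},{"linear":[0,0,-60],"spin":0},{"linear":[0,0,-95],"spin":0},{"linear":[0,0,-130],"spin":0}]'

```text
clock: 9.05
tool_pos: [0.4993, 0.0495, 0.2693]
eef_rot: [-0.133, 3.138, 0.0]
ft_force: [1.8, 0.3, 0.8]
grip_width: 0.493
grasp_force: 0.0
```

Call:
move_arm --steps '[{"linear":[20,0,-25],"spin":0},{"linear":[40,0,-50],"spin":0},{"linear":[50,0,-60],"spin":0},{"linear":[50,0,-60],"spin":0}]'

```text
clock: 9.45
tool_pos: [0.4498, 0.0454, 0.329]
eef_rot: [-0.134, 3.135, 0.003]
ft_force: [-0.2, -0.5, -0.4]
grip_width: 0.494
grasp_force: 0.0
```

Run:
```python
from h import *
im=capture("side")
cv2.imwrite("pics/s4.png",cv2.resize(im[125:200,200:275],None,fx=8,fy=8,interpolation=2))
```

```text
(no output)
```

View pics/s4.png

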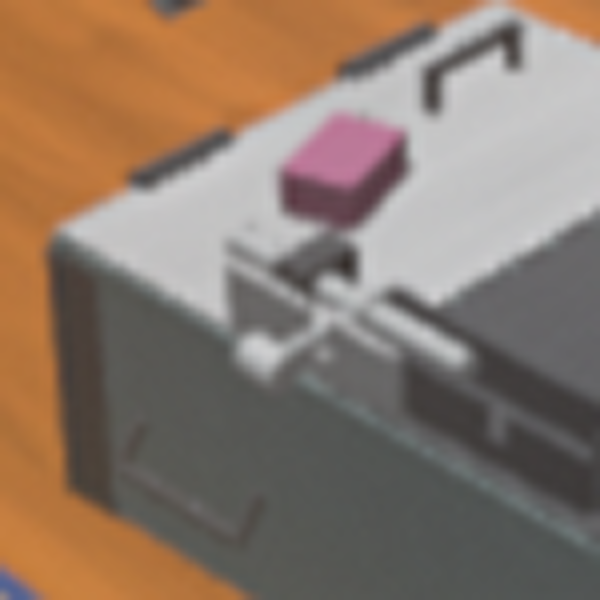

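The knob is at (258,355), the arm lies in the second notch, and the bolt is in the hoop. I'll check the knob against the level prediction, then hand in.

Run:
```python
from h import *
s=np.load("s.npy");c,n=np.cos(s[2]),np.sin(s[2]);r=np.array([[c,-n,0],[n,c,0],[0,0,1]])
for th in (0,.1,.2,.4):
    P=r@[-.102-.05*np.cos(th),.035,.15+.05*np.sin(th)]+np.r_[s[:2],0]
    print(th,((proj("side",P)-[.8,1.42]-[200,125]+.45)*8).round())
```

```text
0 [[265. 355.]]
0.1 [[265. 344.]]
0.2 [[266. 332.]]
0.4 [[271. 307.]]
```

The knob matches the level position, θ≈0.

```bash
python3 -c "
from workcell import *
print(finish_job())"
```

```text
the job is handed in; nothing more can be done
None
```

The cover is locked: the bolt is about 85 mm along and in the keeper, the handle lies level in the second notch, it has been released, and the job was handed in at about 9.5 s on the robot's clock.

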